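# Stop test on the kitchen slicer

## Task

Do the stop test on the food slicer before it is used: with the tips of the closed fingers, press the big mushroom stop button in until it latches, then push one of its two lugs round clockwise until the head springs back up, and finally press the reset button, the further from you of the two small round buttons beside it, fully down and let it come back. Press and push gently, do not take the stop between the fingers, and leave the start button, the dial, the carriage and everything standing around as they are.

Things in the scene. Friction and masses are not known exactly. Their poses are not given: they have to be found in the camera images.
- slicer: electric food slicer, fixed, 320 mm deep (x), 550 mm wide (y), 335 mm high. Origin on the worktop, 150 mm behind the base's front face and 240 mm from its right end; x points away from the operator (the front faces -x, to the robot), y to the operator's left, z up. The low slice deck, 85 mm high, is behind the console
- console (a point): centre of the console's top at the slicer's front right: flat, level aluminium panel, 105 mm above the worktop, 135 mm deep (slicer x) by 230 mm wide (slicer y). Only the stop (at its right end) and the two push-buttons (at its left end) stand on it
- blade (a point): centre of the upright 220 mm blade. Blade, drive hub and gauge plate stand left of the console, at slicer y +40 to +100 mm, x -155 to +165 mm, up to 335 mm above the worktop
- stop_top (a point): top centre of the mushroom stop at slicer x -85, y -175 mm: black dome 46 mm across, left and right lugs 12 mm wide, ending 36 mm from the axis. When up: top 32 mm above the console, undersides of dome and lugs 14 mm, lug tops 27.5 mm. Fixed steel collar under it 62 mm across, 5.5 mm high. Frame rides on the head: z up, y along the lugs, untwisted its x and y are as the slicer's
- stop_press (a joint): how far the stop head is pressed in: 0 up, 0.007 m fully in. It takes 5 to 6 N; past about 4 mm it snaps down and stays latched by itself. It cannot be pressed fully in while twisted
- stop_twist (a joint): how far the head is twisted, clockwise seen from above: 0 at rest, up to 0.95 rad; a weak spring turns it back when let go. When latched, twisting drives the head up; past about 0.5 rad it springs up by itself (a finger rubbing on the lug can hold it back until taken away; turn it to 0.7 rad to be sure). It takes 0.1 to 0.15 N m (3 to 5 N at a lug)
- reset_top (a point): top centre of the reset push-button, the one of the two further from the operator, at slicer x -50, y -65 mm: black round cap 28 mm across in a steel ring 44 mm across; the cap's top is 22 mm above the console and the ring's 12 mm; z up
- reset (a joint): how far the reset button is pressed: 0 up to 0.006 m fully down, where it takes 5 N; it springs back
- start_top (a point): top centre of the start push-button, of the same make as reset, nearer the operator, at slicer x -114, y -65 mm
- start (a joint): how far the start button is pressed: 0 to 0.006 m
- dial_mark (a point): a point at the rim of the slice-thickness dial on the slicer's front face (slicer y +140 mm, 52 mm above the worktop, 64 mm across, standing 44 mm out); it moves when the dial is turned
- carriage_handle (a point): centre of the 32 mm ball handle of the food carriage, left of the blade, 245 mm above the worktop; it moves when the carriage slides along the slicer's x
- plate: white ceramic plate, 150 mm across, 18 mm high, lying on the slicer's slice deck behind the console; loose. Origin: centre of its underside
- mug: ceramic mug with a handle, 80 mm across, 92 mm high, on the worktop before and to the right of the slicer; loose. Origin: centre of its underside
- spice_jar: small amber glass jar with a steel cap, 48 mm across, 85 mm high, on the worktop close beside the console's right end; loose. Origin: centre of its underside
- spoon: steel spoon 190 mm long lying on the worktop before the slicer; loose
- canister: white ceramic canister with a wooden lid, 84 mm across, 110 mm high, before the slicer's left corner; loose. Origin: centre of its underside

How it is judged:
By the outcome, as a careful person would: the job done as asked, in the order asked, and still so for the second after the job is handed in, with the robot touching nothing.
It also fails if it takes over 51 s, if anything falls off the work surface, if the arm or the gripper's body presses on something with over 40 N, if the wrist force passes 120 N, or if a joint passes its speed limit or range.

## Robot

A 7-joint arm with a two-finger parallel gripper is mounted at the origin on the work surface. World frame = base frame: x ahead of the robot, y to its left, z up, the work surface at z = 0. Lengths are in m, angles in rad, forces in N, time in s.
With the tool pointing down it reaches from about 0.4 to 0.9 m from the base axis. Payload 5.5 kg.
Tool frame: the origin (TCP) lies on the centre line of the jaws, within the pads' length; the fingertips stand 17 mm ahead of it and the grasp point (between the pads) lies 2 mm behind it; z points along the fingers, y is the line along which they close (so a half turn about z gives the same grasp; the last joint's range is limited). The gripper opens to 92 mm and grips with 3 to 60 N. Pads are 19 mm wide; open, the fingers measure 130 mm over their backs; the gripper's body (75 mm by 190 mm) begins 47 mm behind the grasp point.
Start: joints at [1.383, 0.501, -0.427, 1.55, 0.221, 1.138, -0.21], TCP at [0.283, -0.585, 0.244] pointing down, gripper open.
Joint ranges: [-2.88, 2.88], [-0.31, 2.03], [-1.54, 1.56], [0.2, 2.42], [-1.41, 4.55], [0.19, 2.02], [-2.57, 2.57]. Speed limits (rad/s): [2.57, 2.57, 3.14, 3.14, 3.14, 3.14, 3.14].

## Interface

Orientations are given as [roll, pitch, yaw] about the fixed x, y, z axes, in that order (R = Rz(yaw) Ry(pitch) Rx(roll)).
In Python, from bench import manip, cams, order gives the robot as it stands.
- The arm moves only by the tool carry_out, never from a script. Its argument "rows" is one flat list of numbers, 5 for each row, row after row: the closure, from 0 (fully open) to 1 (shut), then the shift along the world's x, y, z in mm, then the turn about the world's z in degrees. In form: [claw, x, y, z, twist, claw, x, y, z, twist, ...]. A call has 1 to 20 rows; each row is the pose to reach, as a shift and turn from the pose commanded when the call began; what a row does not reach only later rows make up. A row lasts 1/8 s, in which the tool goes at most 62.5 mm and 10.7 degrees, less where a joint would pass 70% of its speed; a pose out of reach is approached as far as the arm can. A call with a gripper value outside its range is refused whole. The fingers move at their own pace and stop on an object; "grip_force" is the grip in N (left out, the last holds). Time passes only in rows, so rows that repeat a pose let the fingers close. It gives the time, the measured TCP pose, the force, the opening and the grip force at its end, in the units of the state.
- manip.state(): the state, without advancing time (a new reading comes with each control period).
- cams.get_image(name): name is "side" or "top" or "wrist"; returns a dict with "img" (400x640x3 uint8, red, green, blue), "depth" (400x640 float32, m along the optical axis (not along the pixel's ray), 0 where there is no reading), "mtx" (3x3 intrinsics, pixels), "xyz" and "rotation" of the camera in the world. Camera axes: x right, y down, z forward; pixel columns grow to the right and rows downward; lengths in m; the calibration is good to about 2 mm. The wrist camera is an equidistant fisheye: a pixel r from the principal point sees the ray r / f radians off the axis. A picture is of the moment at which its call begins.
- order.job_done(): hands the job in; it is judged then, once.
The state is a dict: "time_s": time; "joints": joint angles; "qvel": joint speeds; "effort": joint torques, N m; "position": TCP position; "tool_rot": TCP orientation; "force": force on the tool from outside, world axes, zero at the start; "moment": the same for the moment, N m; "width": opening from 0.0 (shut) to 1.0 (fully open); "gripper_force": force on a finger pad.
Only numpy, scipy, OpenCV 4.12 (cv2) and the standard library are available. Lean on these libraries where they do the work, as an engineer would, in place of code of your own. Each camera call takes 0.05 s, during which the arm holds its last target. There are 200 camera calls.

## Working session

There is one attempt and no reset: what is moved stays moved. The work goes in short steps, Python scripts to look and compute and a tool call to move; the robot and the scene stay as the last step left them, time stands still between calls to the robot, and variables do not carry over. Pictures are saved under pics/ and viewed, at most 10 in all, crops included, and the job is handed in when it is done.

Besides the shell and the picture viewer there is one more tool, called after "Emit:" by a JSON object that holds its "op" and its "data". carry_out: Moves the arm, as the interface text tells. Its arguments: {"type":"object","properties":{"rows":{"type":"array","items":{"type":"number"}},"grip_force":{"type":"number"}},"required":["rows"]}

```bash
mkdir -p pics
python3 - <<'E'
from bench import manip,cams
import cv2,numpy as np
s=manip.state();print({k:np.round(v,3).tolist() for k,v in s.items()})
for n in("top","side"):
    c=cams.get_image(n);cv2.imwrite(f"pics/{n}0.png",c["img"][:,:,::-1]);np.savez(f"{n}0.npz",**c);print(n,c["mtx"],c["xyz"],c["rotation"])
E
```

```text
{'time_s': 0.0, 'joints': [1.383, 0.502, -0.427, 1.551, 0.221, 1.138, -0.21], 'qvel': [-0.002, -0.0, 0.001, -0.0, 0.0, 0.002, 0.001], 'effort': [0.001, -56.659, -5.817, -27.912, -0.069, 0.031, 0.0], 'position': [0.283, -0.585, 0.243], 'tool_rot': [-3.14, -0.0, 0.451], 'force': [-0.458, 0.654, -0.24], 'moment': [-0.039, 0.023, 0.0], 'gripper_force': 0.0, 'width': 1.001}
top [[365.91313962   0.         320.39418459]
 [  0.         365.91313962 199.03853962]
 [  0.           0.           1.        ]] [0.41868901 0.03424513 1.02571406] [-2.96670929e+00  1.27009290e-03 -1.56539623e+00]
side [[444.85778703   0.         320.56783055]
 [  0.         444.85778703 196.48989838]
 [  0.           0.           1.        ]] [-0.08427147  0.64737353  0.72716823] [-2.14550411  0.02377035 -2.32608136]
```

View pics/top0.png

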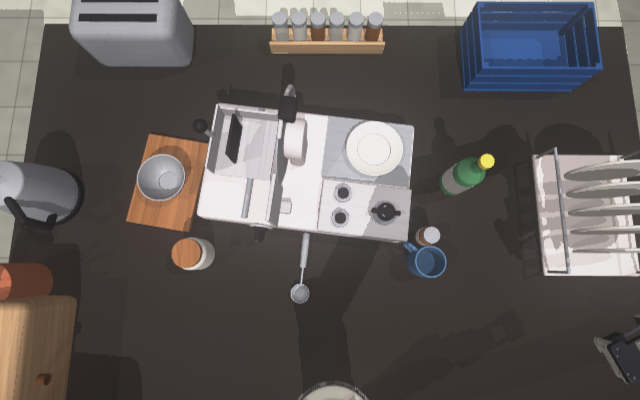

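View pics/side0.png

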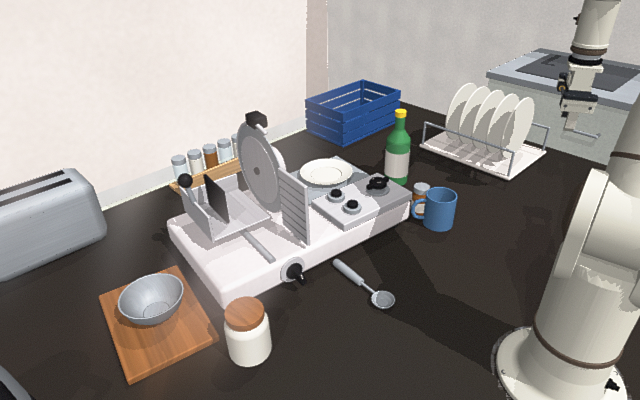

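The top view shows the stop at about (385,211), reset at (343,192), start at (340,217), and the plate at (374,149). The jar is at (430,236) and the mug at (428,262). I'll locate these from depth.

```bash
cat > h.py <<'E'
import numpy as np,cv2
from scipy.spatial.transform import Rotation as R
def cloud(c):
    K=c["mtx"];d=c["depth"];v,u=np.mgrid[:d.shape[0],:d.shape[1]]
    p=np.stack([(u-K[0,2])/K[0,0]*d,(v-K[1,2])/K[1,1]*d,d],-1)
    r=c["rotation"]; r=R.from_euler("xyz",r) if np.size(r)==3 else R.from_matrix(r)
    return p@r.as_matrix().T+c["xyz"]
E
python3 - <<'E'
from h import *
c=np.load("top0.npz");P=cloud(c);g=c["img"].astype(int).max(-1)
v,u=np.mgrid[:400,:640]
for n,(a,b,r) in dict(stop=(385,211,17),reset=(343,192,7),start=(340,217,7)).items():
    m=(np.hypot(u-a,v-b)<r)&(g<75)
    q=P[m];print(n,m.sum(),u[m].min(),u[m].max(),v[m].min(),v[m].max(),q.mean(0).round(4),np.median(q,0).round(4),np.percentile(q[:,2],[5,50,95]).round(4))
# console plane & edges
m=(P[...,2]>.095)&(P[...,2]<.112)&(u>310)&(u<420)&(v>170)&(v<250)
q=P[m];print(m.sum(),np.median(q[:,2]));r=cv2.minAreaRect((q[:,:2]*1000).astype(np.float32));print(r,cv2.boxPoints(r))
for a,b in((374,149),(430,236),(428,262)):print(P[b,a])
im=c["img"][160:260,310:450,::-1];cv2.imwrite("pics/crop.png",cv2.resize(im,None,fx=5,fy=5,interpolation=cv2.INTER_CUBIC))
E
```

```text
stop 271 372 399 203 220 [ 0.5451 -0.1231  0.1413] [ 0.5467 -0.1247  0.1348] [0.1309 0.1348 0.1384]Traceback (most recent call last):
  File "<stdin>", line 6, in <module>
    return umr_minimum(a, axis, None, out, keepdims, initial, where)
ValueError: zero-size array to reduction operation minimum which has no identity
```

Run:
```python
from h import *
c=np.load("top0.npz");P=cloud(c);g=c["img"].astype(int).max(-1)
v,u=np.mgrid[:400,:640]
print(g[184:200:2,334:352:2]);print(g[203:222:2,366:404:2])
for n,(a,b,r,lo,hi) in dict(stop=(385,211,17,.128,.142),reset=(343,192,12,.122,.132),start=(340,217,12,.122,.132)).items():
    m=(np.hypot(u-a,v-b)<r)&(P[...,2]>lo)&(P[...,2]<hi)
    q=P[m];print(n,m.sum(),u[m].min(),u[m].max(),v[m].min(),v[m].max(),q.mean(0).round(4),((q.min(0)+q.max(0))/2).round(4),q.max(0).round(4))
m=(P[...,2]>.098)&(P[...,2]<.112)&(u>310)&(u<420)&(v>170)&(v<250)
q=P[m];print(m.sum(),np.median(q[:,2]));r=cv2.minAreaRect((q[:,:2]*1000).astype(np.float32));print(r,cv2.boxPoints(r))
for a,b in((374,149),(430,236),(428,262)):print(P[b,a])
im=c["img"][160:260,310:450,::-1];cv2.imwrite("pics/crop.png",cv2.resize(im,None,fx=5,fy=5,interpolation=cv2.INTER_CUBIC))
```

```text
[[229 227 182 181 178 176 179 227 227]
 [228 183 184 174 157 182 190 176 226]
 [225 167 151 123  80  81 112 191 179]
 [215 202 100  81  81  81  82 146 196]
 [184 201  78  81  81  82  82 100 191]
 [186 202  96  81  82  83  83 114 198]
 [198 203 149  79  83  84  83 178 204]
 [215 162 193 163 137 153 168 198 195]]
[[231 228 185 184 186 168 152 138  82  71  66  73 121 163 175 183 188 190
  190]
 [231 215 186 186 169 152 130  65  65 108  78  65  64  87 168 177 178 190
  189]
 [229 182 183 154 116 115  64  65  67 102  66  66  65  63 126 176 177 188
  188]
 [230 185 180  66  69  69  64  65  64  66  66  67  67  65  70 158 177 178
  185]
 [216 159 154  65  68  68  64  66  66  66  67  67  67  66  61  61  73 122
  176]
 [218 214 159 124 113 103  63  67  80  67  66  65  65  64  60  63  63  98
  177]
 [224 222 160 146 133 130  62  65 100 123  66  65  64  61  74  96  89 158
  190]
 [229 230 213 156 129 132 107  61  63  63  64  62  61  62 124 159 187 188
  188]
 [231 230 184 157 143 131 129 101  64  61  60  60  85 146 154 186 186 186
  186]
 [232 230 184 184 170 127 133 132 131 120 123 138 150 147 176 183 184 184
  186]]
stop 312 372 400 203 220 [ 0.5456 -0.1248  0.1345] [ 0.5463 -0.1256  0.1342] [ 0.5678 -0.091   0.1401]
reset 94 338 348 188 198 [ 0.5932 -0.0202  0.1268] [ 0.5936 -0.0203  0.1269] [ 0.6065 -0.0077  0.1316]
start 98 335 346 213 223 [ 0.5299 -0.0125  0.1268] [ 0.5302 -0.0138  0.1268] [ 5.43e-01 -1.00e-04  1.31e-01]
3991 0.10518086965277296
((575.205322265625, -78.64004516601562), (229.9356689453125, 176.56578063964844), 83.20796966552734) [[ 473.94522  -182.36018 ]
 [ 649.2719   -203.24188 ]
 [ 676.46545    25.080093]
 [ 501.13873    45.961792]]
[ 0.72074065 -0.10593649  0.08751567]
[ 0.49016322 -0.24539198  0.08435844]
[ 0.42487955 -0.26129893  0.00099245]
```

View pics/crop.png

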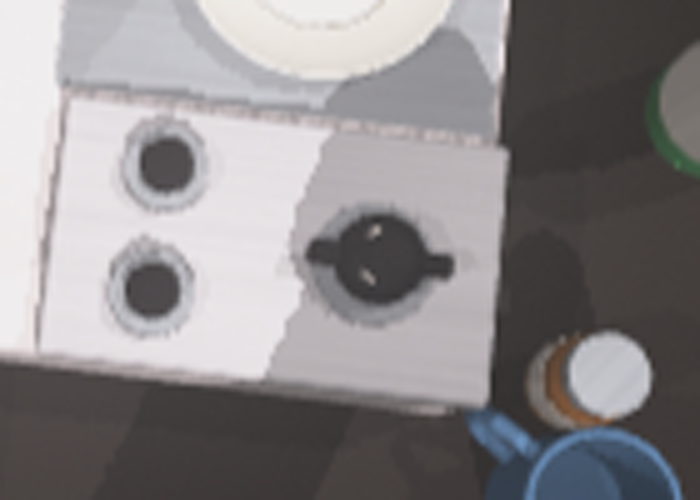

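The crop shows the stop's lugs lying left and right, with reset above start on the left. Fitting the slicer pose gives yaw of about -6.7°, stop at (545.8, -125.6) mm and reset at (593.4, -20.4) mm. Next I'll move above the stop with the fingers closed and tool y along slicer x.

Emit:
{"op": "carry_out", "data": {"rows": [1, 0, 60, 0, 0, 1, 0, 120, 0, 0, 1, 5, 180, 0, 0, 1, 40, 230, 0, 10, 1, 80, 275, 0, 20, 1, 120, 320, 0, 30, 1, 160, 360, 0, 40, 1, 200, 400, 0, 50, 1, 235, 435, 0, 57.5, 1, 263, 459, 0, 57.5, 1, 263, 459, -20, 57.5, 1, 263, 459, -40, 57.5, 1, 263, 459, -40, 57.5, 1, 263, 459, -40, 57.5, 1, 263, 459, -40, 57.5], "grip_force": 20}}

```text
time_s: 1.98
position: [0.5464, -0.1267, 0.2044]
tool_rot: [3.14, 0.0, 1.453]
force: [0.6, -0.1, -0.3]
width: 0.006
gripper_force: 0.0
```

Run:
```python
from h import *
from bench import manip,cams
s=manip.state();print({k:np.round(v,4).tolist() for k,v in s.items()})
c=cams.get_image("wrist");np.savez("w1.npz",**c);print(c["mtx"],c["xyz"],c["rotation"])
cv2.imwrite("pics/w1.png",c["img"][:,:,::-1])
```

```text
{'time_s': 1.975, 'joints': [0.7995, 0.4664, -0.7949, 1.809, 0.3852, 1.0267, -0.263], 'qvel': [-0.003, -0.0017, -0.0012, -0.0009, 0.0025, -0.0028, -0.0016], 'effort': [0.0548, -44.9758, -9.3796, -24.832, -0.059, 0.0272, 0.003], 'position': [0.5464, -0.1267, 0.2044], 'tool_rot': [3.1404, 0.0004, 1.4532], 'force': [0.554, -0.0642, -0.2523], 'moment': [-0.005, -0.0557, 0.0367], 'gripper_force': 0.0, 'width': 0.0058}
[[309.70691629   0.         321.67977345]
 [  0.         309.70691629 196.41426238]
 [  0.           0.           1.        ]] [ 0.55510415 -0.06027173  0.34562216] [ 2.89095619e+00 -8.42975767e-04 -1.17526048e-01]
```

View pics/w1.png

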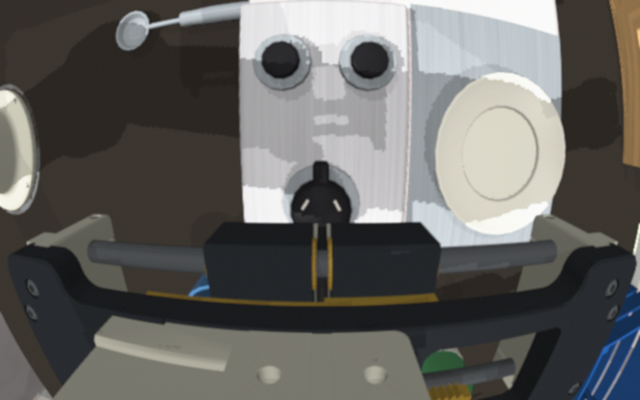

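The wrist view shows the closed fingers centred over the stop's dome at (321,200). Reset is at (371,60), start at (281,60), and the left lug's end at (321,163). I'll cross-check the positions with this camera.

Run:
```python
from h import *
c=np.load("w1.npz");K=c["mtx"];g=c["img"].max(-1);r=R.from_euler("xyz",c["rotation"]).as_matrix()
def w(u,v,z):
    d=np.array([u-K[0,2],v-K[1,2]]);n=np.hypot(*d);t=n/K[0,0]
    k=r@np.r_[np.sin(t)*d/n,np.cos(t)];return c["xyz"]+k*(z-c["xyz"][2])/k[2]
V,U=np.mgrid[:400,:640]
for n,a,b,z in(("reset",371,60,.127),("start",281,60,.127)):
    m=((np.hypot(U-a,V-b)<22)&(g<70)).astype(np.uint8)
    (e,ax,_)=cv2.minAreaRect(cv2.findNonZero(m));print(n,e,ax,w(*e,z).round(4))
print("lugend",w(321,163,.1325).round(4))
```

```text
reset (370.0, 60.5) (35.0, 36.0) [ 0.5939 -0.0221  0.127 ]
start (280.5000305175781, 59.9999885559082) (36.06244659423828, 36.06244659423828) [ 0.5317 -0.0146  0.127 ]
lugend [ 0.5512 -0.0907  0.1325]
```

Emit:
{"op": "carry_out", "data": {"rows": [1, 0, 0, -25, 0, 1, 0, 0, -42, 0, 1, 0, 0, -48, 0, 1, 0, 0, -50, 0, 1, 0, 0, -52, 0, 1, 0, 0, -54, 0, 1, 0, 0, -55, 0, 1, 0, 0, -56, 0, 1, 0, 0, -56, 0]}}

```text
time_s: 3.15
position: [0.5463, -0.126, 0.1476]
tool_rot: [3.142, -0.0, 1.454]
force: [0.1, -0.2, -0.6]
width: 0.007
gripper_force: 0.0
```

Emit:
{"op": "carry_out", "data": {"rows": [1, 0, 0, 10, 0, 1, 0, 0, 45, 0, 1, -18, 20, 50, 0, 1, -36, 38, 50, 0, 1, -36, 38, 50, 0, 1, -36, 38, 50, 0]}}

```text
time_s: 3.9
position: [0.5109, -0.0888, 0.1983]
tool_rot: [3.14, 0.001, 1.454]
force: [-0.0, -0.3, 0.2]
width: 0.004
gripper_force: 0.0
```

Run:
```python
from h import *
from bench import manip,cams
c=cams.get_image("side");P=cloud(c);np.savez("s2.npz",**c)
V,U=np.mgrid[:400,:640]
o=np.load("side0.npz")
for n,d in(("before",o),("now",c)):
    Q=cloud(d);m=(np.hypot(Q[...,0]-.546,Q[...,1]+.126)<.012)&(Q[...,2]<.15);print(n,m.sum(),np.percentile(Q[m][:,2],[50,90,99]).round(4) if m.any() else 0)
t=(np.hypot(P[...,0]-.51,P[...,1]+.088)<.06)&(P[...,2]>.165)&(P[...,2]<.20)
q=P[t]; e=q[:,:2]-[.5105,-.088];a=np.array([.993,-.117]);b=np.array([.117,.993])
for z in(.17,.18,.19):
    k=abs(q[:,2]-z)<.004;print(z,k.sum(),(e[k]@a).min() if k.any() else 0,(e[k]@a).max() if k.any() else 0,(e[k]@b).min() if k.any() else 0,(e[k]@b).max() if k.any() else 0)
w=cams.get_image("wrist")
im=np.hstack([cv2.resize(c["img"][100:260,300:460],(400,400),interpolation=cv2.INTER_CUBIC),cv2.resize(w["img"][120:320,200:440][:, 20:220],(400,400))])[:,:,::-1];cv2.imwrite("pics/s2.png",im)
print(manip.state()["position"])
```

```text
before 37 [0.137  0.1385 0.14  ]
now 33 [0.1302 0.1315 0.1321]
0.17 0 0 0 0 0
0.18 2 -0.004633957977096592 0.0003858140171544809 0.007582448990174798 0.008931621479314616
0.19 23 -0.016749510229913025 0.010284919353229855 -0.012149379465916212 0.010377893835349166
[ 0.5109265  -0.08886544  0.19795281]
```

View pics/s2.png

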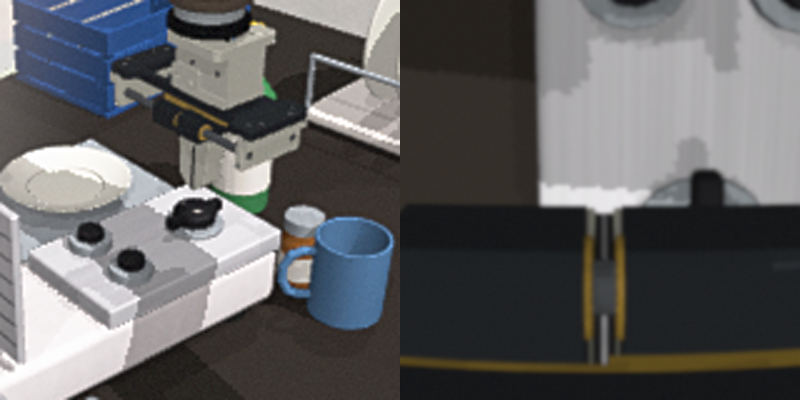

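The head is latched: its top went from 137 to 130 mm. In the side crop the dome is at (193,212), the lugs are untwisted, and the fingers hover before the left lug. Now I'll lower in front of the left lug and approach it.

Emit:
{"op": "carry_out", "data": {"rows": [1, 0, 0, -30, 0, 1, 0, 0, -55, 0, 1, 0, 0, -65, 0, 1, 0, 0, -65, 0, 1, 4, -0.5, -65, 0, 1, 8, -1, -65, 0, 1, 12, -1.5, -65, 0, 1, 12, -1.5, -65, 0]}}

```text
time_s: 5.0
position: [0.5228, -0.0896, 0.133]
tool_rot: [3.141, -0.0, 1.454]
force: [-0.3, -0.7, -0.2]
width: 0.004
gripper_force: 0.0
```

Emit:
{"op": "carry_out", "data": {"rows": [1, 2, -0.2, 0, 0, 1, 4, -0.5, 0, 0, 1, 6, -0.7, 0, 0, 1, 8, -1, 0, 0, 1, 10, -1.2, 0, 0, 1, 10, -1.2, 0, 0]}}

```text
time_s: 5.75
position: [0.5321, -0.0906, 0.1326]
tool_rot: [-3.141, -0.0, 1.455]
force: [-0.6, 0.7, 0.3]
width: 0.002
gripper_force: 0.5
```

```bash
cat > look.py <<'E'
from h import *
from bench import manip,cams
import sys
c=cams.get_image("side")
Q=cloud(c);m=(np.hypot(Q[...,0]-.546,Q[...,1]+.126)<.012)&(Q[...,2]<.15);print(m.sum(),np.percentile(Q[m][:,2],[50,90]).round(4) if m.any() else 0)
w=cams.get_image("wrist")
im=np.hstack([cv2.resize(c["img"][140:240,320:420],(400,400),interpolation=cv2.INTER_CUBIC),cv2.resize(w["img"][120:320,220:420],(400,400))])[:,:,::-1];cv2.imwrite(sys.argv[1],im)
s=manip.state();print(s["position"].__repr__(),np.round(s["force"],2),np.round(s["moment"],3))
E
python3 look.py pics/s3.png
```

```text
1 [0.1303 0.1303]
array([ 0.53208422, -0.09060708,  0.13266675]) [-0.58  0.77  0.85] [ 0.088  0.071 -0.022]
```

View pics/s3.png

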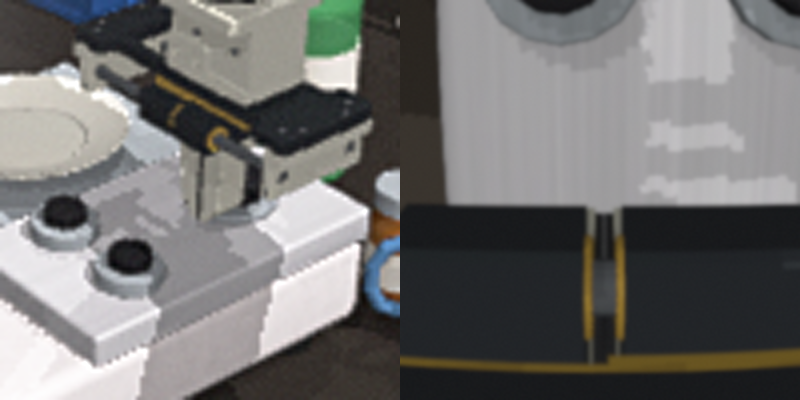

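The wrist crop doesn't show the lug because the fingers hide it. The side crop shows the fingertips, which look narrow, beside the stop at about (205,215). There is no clear contact force yet, so I'll continue.

Emit:
{"op": "carry_out", "data": {"rows": [1, 2, -0.2, 0, 0, 1, 4, -0.5, 0, 0, 1, 6, -0.7, 0, 0, 1, 6, -0.7, 0, 0]}}

```text
time_s: 6.35
position: [0.5357, -0.0908, 0.1323]
tool_rot: [-3.136, 0.001, 1.455]
force: [-9.5, 1.6, 7.6]
width: 0.005
gripper_force: 6.0
```

Emit:
{"op": "carry_out", "data": {"rows": [1, 0, 0, 1, 0, 1, 0, 0, 2, 0, 1, 1.5, -0.2, 2.5, 0, 1, 3, -0.4, 3, 0, 1, 3, -0.4, 3, 0]}}

```text
time_s: 6.98
position: [0.5421, -0.0919, 0.1361]
tool_rot: [3.14, -0.0, 1.454]
force: [-2.1, 0.6, 2.2]
width: 0.005
gripper_force: 1.7
```

```bash
python3 - <<'E'
from h import *
from bench import manip,cams
s=manip.state();print(s["position"],np.round(s["force"],2),np.round(s["moment"],3))
a=np.array([.993,-.117]);b=np.array([.117,.993])
for n in("side","top"):
    c=cams.get_image(n);Q=cloud(c);e=Q[...,:2]-[.5463,-.1262];x=e@a*1000;y=e@b*1000;z=Q[...,2]*1000
    g=c["img"].max(-1)
    for lab,m in(("head",(np.hypot(x,y)<14)&(z<145)&(z>112)),("Rlug",(y<-25)&(y>-40)&(abs(x)<35)&(z>112)&(z<140)),("Llug",(y>23)&(y<45)&(abs(x)<40)&(z>108)&(z<140))):
        if m.sum():print(n,lab,m.sum(),"x",x[m].mean().round(1),"y",y[m].mean().round(1),"z",np.percentile(z[m],[5,50,95]).round(1),x[m].min().round(1),x[m].max().round(1))
    cv2.imwrite(f"pics/{n}4.png",cv2.resize(c["img"][150:270,320:480] if n=="top" else c["img"][140:240,320:453],(800,600),interpolation=cv2.INTER_CUBIC)[:,:,::-1])
E
python3 -c "
import cv2,numpy as np
a=cv2.imread('pics/top4.png');b=cv2.imread('pics/side4.png')
cv2.imwrite('pics/c4.png',cv2.resize(np.hstack([a,b]),(800,300)))"
```

```text
[ 0.54212777 -0.09186608  0.13609767] [-2.11  0.58  2.16] [ 0.233  0.261 -0.058]
side head 10 x -6.2 y -4.8 z [130.3 133.2 133.5] -12.4 0.6
side Rlug 1 x -21.9 y -27.8 z [118.6 118.6 118.6] -21.9 -21.9
side Llug 82 x -13.8 y 37.0 z [108.4 129.6 138.3] -38.3 35.2
```

View pics/c4.png

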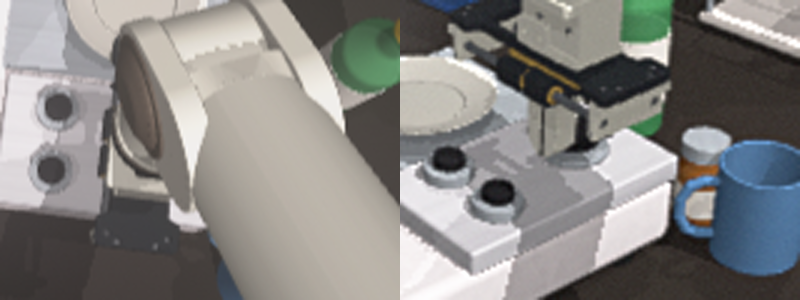

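The side crop shows the head moving with the finger, up to about 133 mm, and the force is low. I'll continue the sweep.

Emit:
{"op": "carry_out", "data": {"rows": [1, 2, -0.2, 0.5, 0, 1, 4, -0.5, 1, 0, 1, 6, -0.7, 1, 0, 1, 8, -0.9, 1, 0, 1, 10, -1.2, 1, 0, 1, 11, -1.3, 1, 0, 1, 11, -1.3, 1, 0]}}

```text
time_s: 7.95
position: [0.5528, -0.0931, 0.1368]
tool_rot: [3.141, -0.0, 1.454]
force: [-0.6, 1.5, 1.6]
width: 0.005
gripper_force: 1.3
```

```bash
python3 look.py pics/s5.png
```

```text
20 [0.1368 0.1378]
array([ 0.55266314, -0.09307145,  0.13681375]) [-0.36  2.06  2.09] [ 0.259 -0.034  0.024]
```

The head is back up (top at 137 mm) with a twist of about 0.72 rad. I'll back the finger off the lug, then lift.

Emit:
{"op": "carry_out", "data": {"rows": [1, -5, 1.5, 0, 0, 1, -12, 3, 0, 0, 1, -20, 4, 0, 0, 1, -30, 5, 0, 0, 1, -35, 5.5, 0, 0, 1, -35, 5.5, 30, 0, 1, -35, 5.5, 65, 0, 1, -35, 5.5, 65, 0]}}

```text
time_s: 9.05
position: [0.5191, -0.0879, 0.2043]
tool_rot: [3.136, 0.001, 1.454]
force: [0.5, -0.4, -0.6]
width: 0.006
gripper_force: 0.0
```

```bash
python3 look.py pics/s6.png
```

```text
40 [0.1372 0.1385]
array([ 0.51704727, -0.08808417,  0.20173725]) [ 0.19  0.58 -0.36] [ 0.02  -0.064 -0.016]
```

View pics/s6.png

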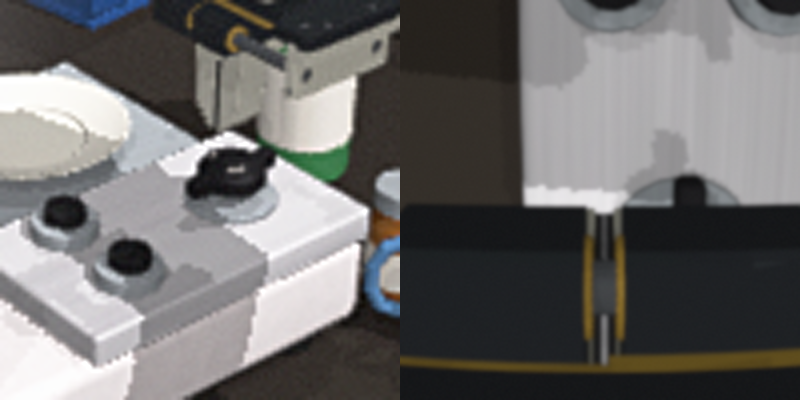

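The stop is up and untwisted, with the dome at about (235,175) in the side crop. Now I'll press reset.

Emit:
{"op": "carry_out", "data": {"rows": [1, 38, 33, 5, 0, 1, 76.5, 66.5, 5, 0, 1, 76.5, 66.5, 0, 0, 1, 76.5, 66.5, -25, 0, 1, 76.5, 66.5, -45, 0, 1, 76.5, 66.5, -54, 0, 1, 76.5, 66.5, -58, 0, 1, 76.5, 66.5, -60, 0, 1, 76.5, 66.5, -62, 0, 1, 76.5, 66.5, -63, 0, 1, 76.5, 66.5, -64, 0, 1, 76.5, 66.5, -65, 0, 1, 76.5, 66.5, -65, 0]}}

```text
time_s: 10.78
position: [0.594, -0.0213, 0.1382]
tool_rot: [3.141, 0.001, 1.454]
force: [-6.9, -1.0, 13.3]
width: 0.011
gripper_force: 6.6
```

Emit:
{"op": "carry_out", "data": {"rows": [1, 0, 0, 0, 0, 1, 0, 0, 4, 0, 1, 0, 0, 12, 0, 1, 0, 0, 50, 0, 1, 0, 0, 100, 0, 1, -50, -30, 110, 0, 1, -100, -60, 110, 0, 1, -150, -90, 110, 0, 1, -200, -120, 110, 0, 1, -200, -120, 110, 0, 1, -200, -120, 110, 0]}}

```text
time_s: 12.15
position: [0.3947, -0.1412, 0.2473]
tool_rot: [3.139, 0.001, 1.454]
force: [0.8, -0.6, 0.9]
width: 0.004
gripper_force: 0.0
```

Run:
```python
from h import *
from bench import manip,cams
c=cams.get_image("side");Q=cloud(c);Q0=cloud(np.load("side0.npz"))
for n,x,y in(("stop",.546,-.126),("reset",.5936,-.021),("start",.531,-.0135)):
    for q in(Q0,Q):
        m=(np.hypot(q[...,0]-x,q[...,1]-y)<.01)&(q[...,2]<.15);print(n,m.sum(),np.median(q[m][:,2]).round(4))
cv2.imwrite("pics/end.png",c["img"][:,:,::-1]);print(manip.state()["position"],manip.state()["force"])
```

```text
stop 23 0.1371
stop 25 0.1374
reset 24 0.1279
reset 25 0.1278
start 27 0.1278
start 27 0.1277
[ 0.39519173 -0.14053309  0.24728511] [0.60770267 0.17230726 1.03394252]
```

View pics/end.png

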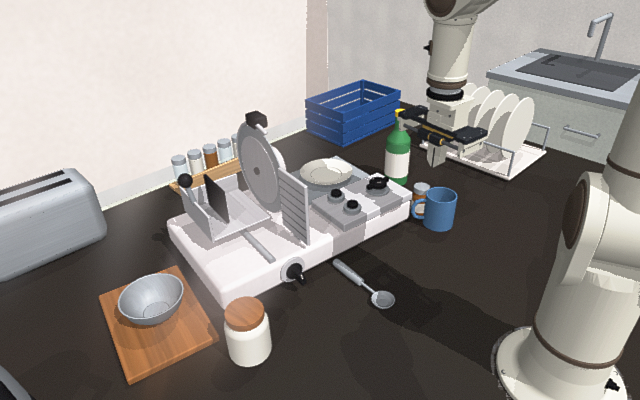

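The final view shows the stop (377,184), reset (336,195) and start (352,206) all up. Nothing around them has moved, and the arm is clear.

```bash
python3 -c "
from bench import order
print(order.job_done())"
```

```text
the job is handed in; nothing more can be done
None
```

I did the stop test in the order asked and handed it in: the stop latched, sprang back up when twisted, and reset was pressed fully down (judged by tip height and 13 N) and came back up; the final view shows nothing else moved.

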